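# Index a blank through the side marker

### The job

On the slide rig on the bench, push the carrier with its steel blank along the rail, to the robot's left, until it snaps into the detent of the marking station in front of the lever. With the blank standing there, swing the sprung lever forward (away from the robot) to its stop and let it spring all the way back; never work the lever while the blank is anywhere else. Then push the carrier on into the next detent, the unloading station, without overrunning that detent, and leave the jar, the loose jar lid and the felt block where they are.

Things in the scene. Friction and masses are not known exactly. Their poses are not given: they have to be found in the camera images.
- rig: Slide rig fixed to the bench: aluminium plate 130 x 314 x 10 mm, two guide rods, an end block (34 mm high) at each end. Origin at bench level below the marking station; y along the rail in the travel direction, x across it away from the robot. Plate spans x -51..79, y -142..172 mm. Grey marker housing (44 wide, 66 high) with the lever at x = -85, y = 0.
- carrier (a joint): Carrier travel in m, 0 at the loading end, growing toward rig +y (limit 0.200); carrier centre at rig y = joint - 0.085. Detents: marking 0.085, unloading 0.165; starts at 0..0.055. A detent resists from 21 mm before, crest 10 mm before, then snaps in; next crest 10 mm past. Left within 6 mm it centres itself. Needs 2 N between stations, 7 to 10 N over a crest.
- carrier_back (a point): Centre of the outer face of the carrier's rear cheek, the face to push: rig x = 0, z = 58 mm, 45 mm behind the carrier's centre; axes as the rig's. Carrier: dark steel plate 80 x 90 mm, an upright cheek at each end (60 mm wide, 8 thick, z = 37 to 69 mm over the bench), between them the square steel blank 67 x 67 x 16 mm, fixed, top at z = 55 mm.
- unload_station (a point): Point on the rig at the unloading station, rig (0, 0.080, 0.058): the carrier's centre stands here when in that detent. On the plate each station shows as a pair of round steel lobes 16 mm across at the far edge (x = 66 mm, 20 mm apart) and a steel ridge at the near edge (x = -55 mm); a pointer on the carrier's near side lines up with the ridge.
- lever (a joint): Lever angle in rad: 0 at rest (leaning 0.35 rad from upright toward the robot), 0.75 at its stop (leaning 0.40 rad away from the robot). Sprung: it returns by itself when released; 2 N at the bar to start, 6 N at the stop.
- lever_bar (a point): Centre of the black round crossbar (16 mm thick, 60 mm long along rig y) on top of the lever, 85 mm from the pivot, whose axis runs along y through rig (-0.085, 0, 0.055). Bar at rest at rig (-0.114, 0, 0.135), at the stop at (-0.052, 0, 0.133). Its axes turn with the lever.
- jar: Bystander: round glass flux jar, 47 mm across, 35 mm high, loose on the bench left of the rig; origin at the centre of its underside.
- felt: Bystander: dark round felt-wrapped block, 74 mm across, 44 mm high, loose, right of the rig; origin at the centre of its underside.
- cap: Bystander: flat round perforated metal jar lid, 49 mm across, 9 mm high, loose, right of the rig; origin at the centre of its underside.

How it is judged:
On the way, in this order (a step that is already met when the one before it is completed fails the run):
1. the carrier rests in the marking station's detent (joint 0.085, within 3 mm) (value of joint carrier between 0.082 and 0.088 m and velocity of joint carrier between -0.01 and 0.01 m/s), for 0.2 s.
2. the lever is swung to its stop (past 0.70 rad) with the carrier at the marking station (value of joint carrier between 0.082 and 0.088 m and value of joint lever above 0.7 rad), for 0.1 s.
3. the lever has sprung back to rest (under 0.08 rad) with the carrier still at the marking station (value of joint carrier between 0.082 and 0.088 m and value of joint lever below 0.08 rad), for 0.1 s.
At the end, for the whole second after the job is handed in: the carrier rests in the unloading station's detent (joint 0.165, within 3 mm, slower than 10 mm/s) and the lever is back at rest (under 0.08 rad) (value of joint carrier between 0.162 and 0.168 m and velocity of joint carrier between -0.01 and 0.01 m/s and value of joint lever below 0.08 rad); the robot touches nothing.
It fails at once if the lever is worked (past 0.4 rad) while the carrier is more than 5 mm from the marking station (value of joint lever above 0.4 rad and not (value of joint carrier between 0.08 and 0.09 m)).
It fails at once if the carrier overruns the unloading detent (more than 13 mm past it) (value of joint carrier above 0.178 m).
It fails at once if the jar, the felt block or the lid is moved by more than 15 mm (distance of any of jar, felt, cap from where it was at the start of the episode above 0.015 m).
It also fails if it takes over 51 s, if anything falls off the work surface, if the arm or the gripper's body presses on something with over 40 N, if the wrist force passes 120 N, or if a joint passes its speed limit or range.

### The arm

A 7-joint arm with a two-finger parallel gripper is mounted at the origin on a cart in front of the work surface, level with it; the furniture and walls round the work are solid. World frame = base frame: x ahead of the robot, y to its left, z up, the work surface at z = 0. Lengths are in m, angles in rad, forces in N, time in s.
With the tool pointing down it reaches from about 0.4 to 0.85 m from the base axis. Payload 10.4 kg.
Tool frame: the origin (TCP) lies at the very end of the fingers, on their centre line; the grasp point (between the pads) lies 19 mm behind it; z points along the fingers, y is the line along which they close (so a half turn about z gives the same grasp; the last joint's range is limited). The gripper opens to 87 mm and grips with 3 to 60 N. Pads are 19 mm wide; open, the fingers measure 117 mm over their backs; the gripper's body (75 mm by 190 mm) begins 51 mm behind the grasp point.
Start: joints at [1.158, 0.332, -0.065, 1.46, 0.022, 1.35, -0.088], TCP at [0.238, -0.578, 0.223] pointing down, gripper open.
Joint ranges: [-2.6, 2.6], [-0.5, 2.12], [-1.47, 1.34], [0.16, 2.42], [-1.27, 4.41], [0.06, 2.06], [-2.6, 2.6]. Speed limits (rad/s): [2.22, 2.22, 2.79, 2.79, 3.14, 3.14, 3.14].

### API

Orientations are given as a unit quaternion [x, y, z, w].
In Python, from bench import status, camera, order gives the robot as it stands.
- The arm moves only by the tool jog_arm, never from a script. Its argument "plan" is a list of rows, each a list of 7 numbers: the turn, a rotation vector about the tool's x, y, z in rad, then the shift along the tool's x, y, z in mm, then the opening, from -1 (shut) to 1 (fully open). A call has 1 to 12 rows; each row is the pose to reach, as a shift and turn from the pose commanded when the call began, along the tool's axes at that moment; what a row does not reach only later rows make up. A row lasts 1/10 s, in which the tool goes at most 50 mm and 8.59 degrees, less where a joint would pass 70% of its speed; a pose out of reach is approached as far as the arm can. A call with a gripper value outside its range is refused whole. The fingers move at their own pace and stop on an object; "squeeze" is the grip in N (left out, the last holds). Time passes only in rows, so rows that repeat a pose let the fingers close. It gives the time, the measured TCP pose, the force, the opening and the grip force at its end, in the units of the state.
- status.read_state(): the state, without advancing time (a new reading comes with each control period).
- camera(name): name is "scene" or "top"; returns a dict with "image" (420x560x3 uint8, red, green, blue), "z_map" (420x560 float32, m along the optical axis (not along the pixel's ray), 0 where there is no reading), "fx", "fy", "cx", "cy" (pixels), "k1" (the pictures are not rectified: a ray, as slopes to the right and down, at radius r is drawn at 1 + k1 r^2 times it, then the intrinsics apply), "world_from_camera" (4x4, takes a point from camera to world coordinates). Camera axes: x right, y down, z forward; pixel columns grow to the right and rows downward; lengths in m; the calibration is good to about 2 mm. A picture is of the moment at which its call begins.
- order.close_job(): hands the job in; it is judged then, once.
The state is a dict: "time": time; "joint_positions": joint angles; "joint_vel": joint speeds; "joint_torque": joint torques, N m; "ee_pos": TCP position; "eef_rot": TCP orientation; "ft_force": force on the tool from outside, world axes, zero at the start; "torque": the same for the moment, N m; "width": finger opening in m; "grip_force": force on a finger pad.
Only numpy, scipy, OpenCV 4.12 (cv2) and the standard library are available. Lean on these libraries where they do the work, as an engineer would, in place of code of your own. Each camera call takes 0.05 s, during which the arm holds its last target. There are 200 camera calls.

## Working session

There is one attempt and no reset: what is moved stays moved. The work goes in short steps, Python scripts to look and compute and a tool call to move; the robot and the scene stay as the last step left them, time stands still between calls to the robot, and variables do not carry over. Pictures are saved under pics/ and viewed, at most 10 in all, crops included, and the job is handed in when it is done.

Besides the shell and the picture viewer there is one more tool, called in YAML: its name, and indented under it one key for each argument. jog_arm: Moves the arm, as the interface text tells. Its arguments: {"type":"object","properties":{"plan":{"type":"array"},"squeeze":{"type":"number"}},"required":["plan"]}

```bash
mkdir -p pics; cat > h.py <<'E'
import numpy as np, cv2
from bench import status, camera, order
from scipy.spatial.transform import Rotation as R
def snap(n,f):
    c=camera(n); np.savez(f'{f}.npz',**{k:np.array(v) for k,v in c.items()})
    cv2.imwrite(f'pics/{f}.png',cv2.cvtColor(c['image'],cv2.COLOR_RGB2BGR)); return c
def cam(f): return dict(np.load(f'{f}.npz'))
def ray(c,u,v):
    k=float(c['k1']);d=np.array([(u-c['cx'])/c['fx'],(v-c['cy'])/c['fy']],float);s=d.copy()
    for _ in range(20): s=d/(1+k*(s@s))
    return s
def pt(c,u,v,z=None):   # depth-map point, or intersect with height z
    s=ray(c,u,v);T=c['world_from_camera'];d=np.array([*s,1.])
    if z is None: return T[:3,:3]@(d*c['z_map'][int(round(v)),int(round(u))])+T[:3,3]
    w=T[:3,:3]@d; return T[:3,3]+w*(z-T[2,3])/w[2]
E
python3 - <<'E'
from h import *
s=status.read_state(); print(s)
for n in('scene','top'):
    c=snap(n,n+'0'); print(n,c['fx'],c['k1'],np.round(c['world_from_camera'],3))
E
```

```text
{'time': 0.0, 'joint_positions': array([ 1.15840576,  0.33287599, -0.06468576,  1.46095196,  0.02161588,
        1.34991565, -0.0885159 ]), 'joint_vel': array([ 1.26679604e-03,  1.73454766e-03,  2.87300765e-03, -2.53961737e-04,
       -8.78452563e-06,  1.17601424e-03,  4.32235750e-04]), 'joint_torque': array([-1.99937790e-04, -6.23272634e+01,  2.39177572e-02, -3.89900208e+01,
       -6.15097792e-02,  3.98573920e-02,  1.07886663e-04]), 'ee_pos': array([ 0.23732607, -0.57775752,  0.22174627]), 'eef_rot': array([ 9.81068147e-01,  1.93661464e-01, -1.84162047e-04, -7.03817625e-04]), 'ft_force': array([ 0.20352367,  0.47625755, -0.51687256]), 'torque': array([0.04375659, 0.06463566, 0.01323354]), 'grip_force': 0.0, 'width': 0.08709939549118736}
scene 474.9011373806304 -0.040010751933588974 [[-0.684 -0.508  0.523 -0.122]
 [-0.729  0.47  -0.497  0.633]
 [ 0.006 -0.721 -0.692  0.972]
 [ 0.     0.     0.     1.   ]]
top 545.3176727334634 0.06734490168748175 [[ 1.200e-02 -9.800e-01  1.970e-01  2.410e-01]
 [-1.000e+00 -1.500e-02 -1.200e-02  1.000e-03]
 [ 1.400e-02 -1.970e-01 -9.800e-01  1.563e+00]
 [ 0.000e+00  0.000e+00  0.000e+00  1.000e+00]]
```

View pics/top0.png

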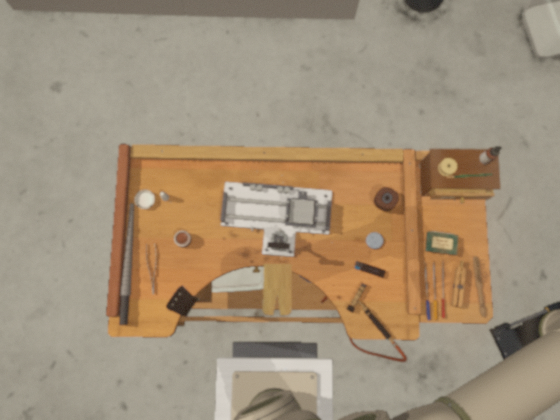

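View pics/scene0.png

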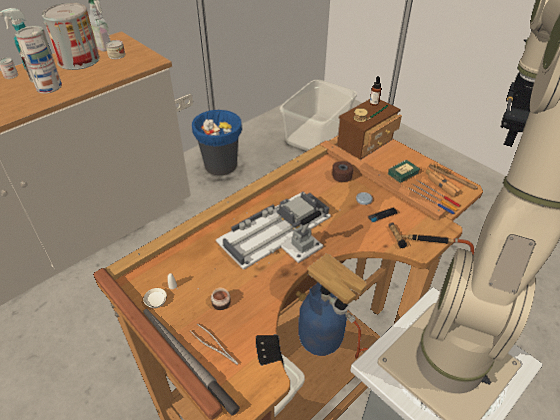

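The top view shows the rig around (222–332, 183–255), with the carrier near (302, 210), the lever at (279, 243), the jar at (182, 239), the felt at (386, 199) and the lid at (374, 241). The scene view matches this. Next I'll enlarge the rig.

```bash
python3 - <<'E'
import cv2
a=cv2.imread('pics/top0.png')[170:270,210:345]
cv2.imwrite('pics/topc.png',cv2.resize(a,None,fx=5.9,fy=5.9,interpolation=cv2.INTER_CUBIC))
a=cv2.imread('pics/scene0.png')[180:275,205:340]
cv2.imwrite('pics/scenec.png',cv2.resize(a,None,fx=5.9,fy=5.9,interpolation=cv2.INTER_CUBIC))
E
```

```text
(no output)
```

View pics/topc.png

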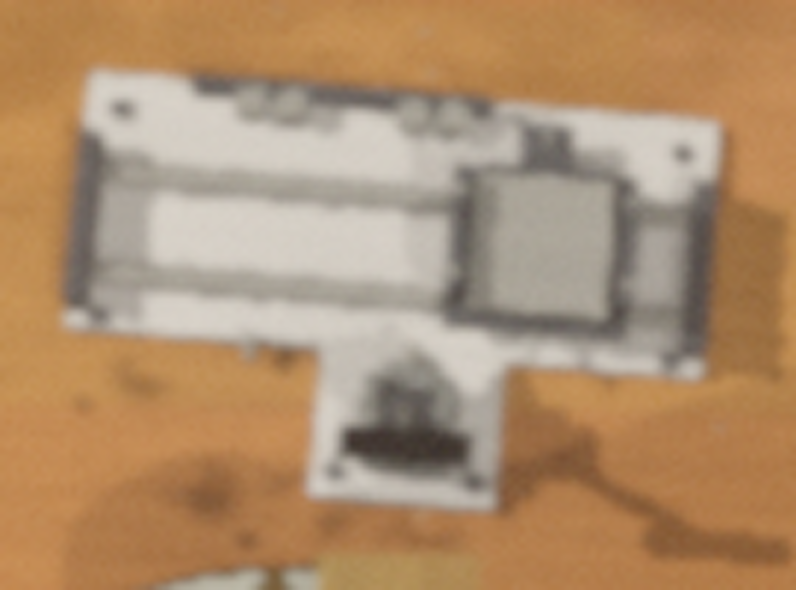

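View pics/scenec.png

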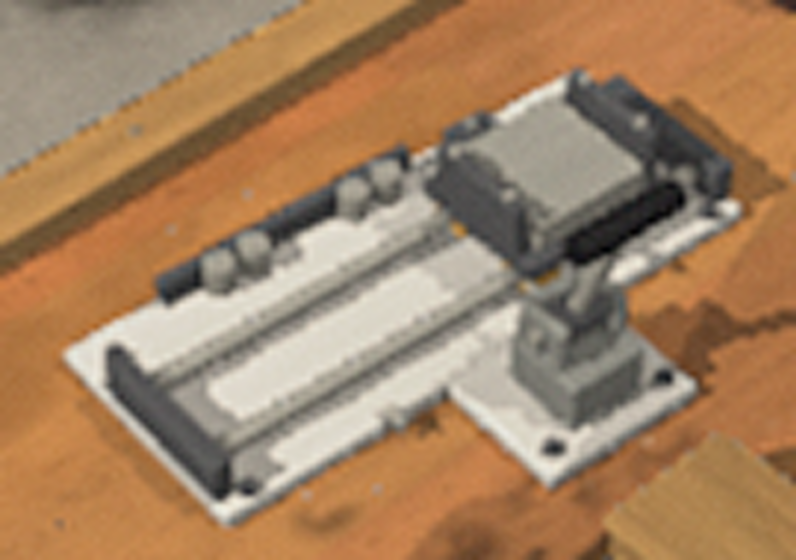

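```bash
cat > fit.py <<'E'
from h import *
t=cam('top0');s=cam('scene0')
T=lambda p,z=None:pt(t,210+(p[0]+.5)/5.9-.5,170+(p[1]+.5)/5.9-.5,z)
S=lambda p,z=None:pt(s,205+(p[0]+.5)/5.9-.5,180+(p[1]+.5)/5.9-.5,z)
def tri(p,q):
    A=[];o=[]
    a0=t['world_from_camera'][:3,3];b0=s['world_from_camera'][:3,3]
    a=T(p,0)-a0;b=S(q,0)-b0
    k=np.linalg.lstsq(np.c_[a,-b],b0-a0,rcond=None)[0]
    return (a0+k[0]*a+b0+k[1]*b)/2, np.linalg.norm(a0+k[0]*a-b0-k[1]*b)
rig=np.array([[.079,.172],[.079,-.142],[-.051,.172],[-.051,-.142]])
def fit(W):
    m=rig.mean(0);w=W.mean(0);a=rig-m;b=W-w
    th=np.arctan2((a[:,0]*b[:,1]-a[:,1]*b[:,0]).sum(),(a*b).sum());M=np.array([[np.cos(th),-np.sin(th)],[np.sin(th),np.cos(th)]])
    o=w-M@m; return th,o,M,W-(rig@M.T+o)
if __name__=='__main__':
    np.set_printoptions(precision=4,suppress=True)
    tp=[(92,70),(720,118),(65,325),(703,377)];sp=[(65,355),(575,72),(228,522),(740,208)]
    A=np.array([T(p,.01)[:2] for p in tp]);B=np.array([S(p,.01)[:2] for p in sp])
    for W in(A,B,(A+B)/2):
        th,o,M,r=fit(W);print(th,o,'\n',r)
    for p,q in zip(tp,sp):print('tri',*tri(p,q))
    rg=lambda P:np.r_[M.T@(P[:2]-o),P[2]]
    for n,p,q in [('barL',(342,440),(570,248)),('barR',(470,447),(682,192))]:
        P,e=tri(p,q);print(n,P,e,rg(P),'depth',rg(T(p)))
    for n,p in [('blank fl',(480,172)),('fr',(615,180)),('nr',(608,322)),('nl',(462,315))]:print(n,rg(T(p,.055)))
    for n,p in [('rear cheek out far',(634,185)),('near',(622,330)),('front cheek far',(462,170)),('near',(447,310))]:print(n,rg(T(p,.069)))
    P=T((545,250));print('blank depth',P,rg(P)); P=T((405,443));print('bar depth',P,rg(P))
    for n,p in [('jar',(182,239)),('felt',(386,199)),('lid',(374,241))]:P=pt(t,*p);print(n,P,rg(P))
    # depth profile of carrier, along rig y at x=0
    for x,z in((0,.06),(-.085,.05)):
        for y in np.arange(-.16,.06,.01):
            pass
E
python3 fit.py
```

```text
-0.0656204231578933 [ 0.5595 -0.0119] 
 [[-0.0005 -0.0006]
 [ 0.0006  0.0002]
 [ 0.0003 -0.0002]
 [-0.0003  0.0006]]
-0.0645428032855746 [ 0.5565 -0.0111] 
 [[-0.0009  0.0001]
 [-0.0012 -0.0017]
 [ 0.0002  0.0001]
 [ 0.0019  0.0015]]
-0.06508154251762638 [ 0.558  -0.0115] 
 [[-0.0007 -0.0002]
 [-0.0003 -0.0008]
 [ 0.0003 -0.0001]
 [ 0.0008  0.0011]]
tri [0.6497 0.1538 0.0057] 0.0016452686648150223
tri [ 0.6282 -0.16    0.0084] 0.004305339453425259
tri [0.5201 0.1627 0.0065] 0.0018618577027697647
tri [ 0.4995 -0.1497  0.008 ] 0.00026546558159177777
barL [0.4478 0.0249 0.137 ] 0.002016517760602322 [-0.1124  0.0292  0.137 ] depth [-0.1137  0.0285  0.1406]
barR [ 0.4431 -0.0341  0.1354] 0.004288667695015473 [-0.1132 -0.03    0.1354] depth [-0.1122 -0.0287  0.1403]
blank fl [ 0.0335 -0.0247  0.055 ]
fr [ 0.0348 -0.0897  0.055 ]
nr [-0.0348 -0.091   0.055 ]
nl [-0.037  -0.0213  0.055 ]
rear cheek out far [ 0.0298 -0.0981  0.069 ]
near [-0.0407 -0.0971  0.069 ]
front cheek far [ 0.0305 -0.0159  0.069 ]
near [-0.0377 -0.014   0.069 ]
blank depth [ 0.5522 -0.0699  0.0539] [-0.002  -0.0586  0.0539]
bar depth [ 0.4452 -0.0038  0.143 ] [-0.1131  0.0004  0.143 ]
jar [0.4775 0.2723 0.0058] [-0.0988  0.278   0.0058]
felt [ 0.5954 -0.3101  0.0453] [ 0.0568 -0.2955  0.0453]
lid [ 0.4795 -0.2802  0.0074] [-0.0609 -0.2732  0.0074]
```

```bash
cat > go.py <<'E'
from h import *
import sys
np.set_printoptions(precision=1,suppress=True)
TH=-.065;O=np.array([.558,-.0115]);M=np.array([[np.cos(TH),-np.sin(TH)],[np.sin(TH),np.cos(TH)]])
RT=R.from_euler('z',TH)*R.from_euler('x',np.pi)
def rep(*tg):
    s=status.read_state();r=R.from_quat(s['eef_rot']);p=s['ee_pos']
    print('t',round(s['time'],2),'rig mm',np.r_[M.T@(p[:2]-O),p[2]]*1e3,'F',s['ft_force'],'w',s['width']*1e3)
    print('turn',np.round((r.inv()*RT).as_rotvec(),3))
    for x,y,z in tg: print((x,y,z),'shift',r.inv().apply(np.r_[M@[x/1e3,y/1e3]+O,z/1e3]-p)*1e3)
rep(*[tuple(map(float,a.split(','))) for a in sys.argv[1:]])
E
python3 go.py 0,-132,200 0,-132,110
```

```text
t 0.1 rig mm [-283.1 -585.9  221.8] F [ 0.8 -0.3 -0.2] w 86.95081140279352
turn [-0.   0.   0.5]
(0.0, -132.0, 200.0) shift [ 453.8 -283.3   22.2]
(0.0, -132.0, 110.0) shift [ 453.8 -283.2  112.2]
```

jog_arm:
  plan:
    - [0,0,0.1,40,-25,2,-1]
    - [0,0,0.2,85,-53,4,-1]
    - [0,0,0.3,130,-81,6,-1]
    - [0,0,0.4,175,-109,8,-1]
    - [0,0,0.455,220,-137,10,-1]
    - [0,0,0.455,265,-165,12,-1]
    - [0,0,0.455,310,-193,14,-1]
    - [0,0,0.455,355,-221,16,-1]
    - [0,0,0.455,400,-250,18,-1]
    - [0,0,0.455,440,-275,20,-1]
    - [0,0,0.455,454,-283,22,-1]
    - [0,0,0.455,454,-283,22,-1]
  squeeze: 20

```text
time: 1.3
ee_pos: [0.5521, -0.1372, 0.1998]
eef_rot: [1.0, -0.028, -0.0, -0.002]
ft_force: [-0.3, 0.5, 1.0]
width: 0.0027
grip_force: 0.0
```

```bash
python3 go.py 0,-132,50
```

```text
t 1.3 rig mm [   2.3 -125.9  199.8] F [-0.3  0.5  1. ] w 2.72875595461476
turn [-0.  0.  0.]
(0.0, -132.0, 50.0) shift [ -2.3   6.6 149.8]
```

jog_arm:
  plan:
    - [0,0,0,0,0,0,-1]
    - [0,0,0,0,0,20,-1]
    - [0,0,0,0,0,50,-1]
    - [0,0,0,0,0,80,-1]
    - [0,0,0,0,0,100,-1]
    - [0,0,0,0,0,100,-1]
    - [0,0,0,0,0,100,-1]
    - [0,0,0,0,0,100,-1]

```text
time: 2.1
ee_pos: [0.5506, -0.1447, 0.1021]
eef_rot: [0.999, -0.033, 0.001, 0.0]
ft_force: [0.2, 0.6, 0.1]
width: 0.0005
grip_force: 0.0
```

```bash
python3 go.py 0,-132,50; python3 - <<'E'
from h import *
snap('scene','s1')
a=cv2.imread('pics/s1.png')[130:275,205:400]
cv2.imwrite('pics/s1c.png',cv2.resize(a,None,fx=4,fy=4,interpolation=cv2.INTER_CUBIC))
E
```

```text
t 2.1 rig mm [   1.2 -133.4  102.1] F [0.2 0.6 0.1] w 0.5364467192590898
turn [ 0. -0. -0.]
(0.0, -132.0, 50.0) shift [-1.3 -1.4 52.1]
```

View pics/s1c.png

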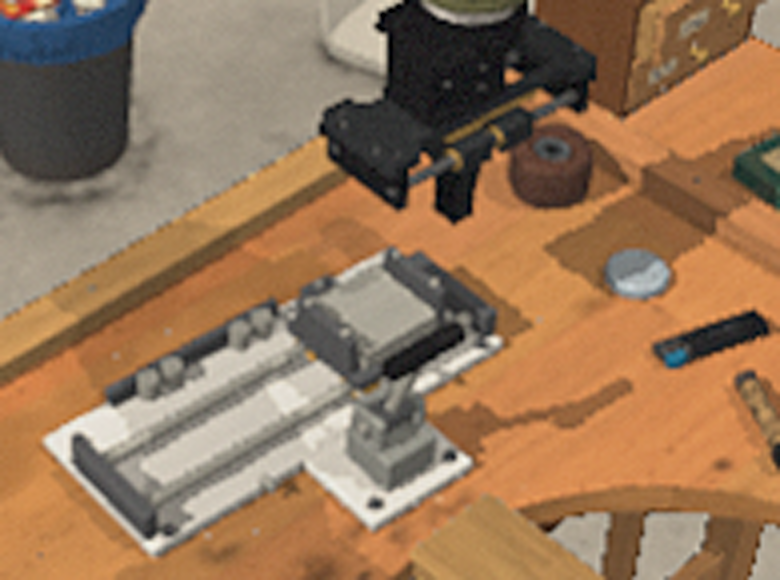

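The gripper is at about (460, 190) in the crop with its body along the rail, clear of the lever, felt and lid. I'll lower it behind the rear cheek.

jog_arm:
  plan:
    - [0,0,0,0,0,20,-1]
    - [0,0,0,0,0,40,-1]
    - [0,0,0,0,0,52,-1]
    - [0,0,0,0,0,52,-1]
    - [0,0,0,0,0,52,-1]

```text
time: 2.65
ee_pos: [0.5504, -0.144, 0.0494]
eef_rot: [0.999, -0.033, 0.0, 0.0]
ft_force: [-0.6, -0.8, 0.5]
width: 0.0005
grip_force: 0.0
```

jog_arm:
  plan:
    - [0,0,0,0,-4,0,-1]
    - [0,0,0,0,-8,0,-1]
    - [0,0,0,0,-12,0,-1]
    - [0,0,0,0,-16,0,-1]
    - [0,0,0,0,-20,0,-1]
    - [0,0,0,0,-24,0,-1]
    - [0,0,0,0,-28,0,-1]
    - [0,0,0,0,-32,0,-1]

```text
time: 3.45
ee_pos: [0.5521, -0.1118, 0.0487]
eef_rot: [0.999, -0.033, 0.0, 0.0]
ft_force: [0.6, -1.8, 0.5]
width: 0.0004
grip_force: 1.0
```

```bash
python3 go.py 0,-70,50
```

```text
t 3.45 rig mm [   0.7 -100.5   48.7] F [ 0.6 -1.8  0.5] w 0.40433398716516994
turn [ 0. -0. -0.]
(0.0, -70.0, 50.0) shift [ -0.7 -30.5  -1.4]
```

jog_arm:
  plan:
    - [0,0,0,0,-4,0,-1]
    - [0,0,0,0,-8,0,-1]
    - [0,0,0,0,-12,0,-1]
    - [0,0,0,0,-15,0,-1]
    - [0,0,0,0,-18,0,-1]
    - [0,0,0,0,-20,0,-1]

```text
time: 4.05
ee_pos: [0.5535, -0.0916, 0.0486]
eef_rot: [0.999, -0.033, 0.0, 0.0]
ft_force: [1.2, -1.8, 1.1]
width: 0.0004
grip_force: 0.9
```

jog_arm:
  plan:
    - [0,0,0,0,-2,0,-1]
    - [0,0,0,0,-4,0,-1]

```text
time: 4.25
ee_pos: [0.5537, -0.0879, 0.0486]
eef_rot: [0.999, -0.033, 0.0, 0.0]
ft_force: [0.7, -1.3, 1.6]
width: -0.0
grip_force: 0.9
```

jog_arm:
  plan:
    - [0,0,0,0,-2,0,-1]
    - [0,0,0,0,-4,0,-1]

```text
time: 4.45
ee_pos: [0.5538, -0.0855, 0.0486]
eef_rot: [0.999, -0.033, 0.0, 0.001]
ft_force: [0.7, -6.5, 1.6]
width: 0.0005
grip_force: 3.2
```

```bash
python3 go.py
```

```text
t 4.45 rig mm [  0.6 -74.2  48.6] F [ 0.7 -6.5  1.6] w 0.5041816500306108
turn [ 0. -0. -0.]
```

jog_arm:
  plan:
    - [0,0,0,0,-1.5,0,-1]
    - [0,0,0,0,-3,0,-1]

```text
time: 4.65
ee_pos: [0.554, -0.082, 0.0486]
eef_rot: [0.999, -0.033, 0.0, 0.001]
ft_force: [1.0, -4.2, 1.0]
width: 0.0001
grip_force: 2.3
```

jog_arm:
  plan:
    - [0,0,0,0,-1.5,0,-1]
    - [0,0,0,0,-3,0,-1]

```text
time: 4.85
ee_pos: [0.5543, -0.0779, 0.0486]
eef_rot: [0.999, -0.033, 0.0, 0.0]
ft_force: [0.8, -2.8, 1.5]
width: 0.0001
grip_force: 1.3
```

```bash
python3 go.py
```

```text
t 4.85 rig mm [  0.6 -66.5  48.6] F [ 0.8 -2.8  1.5] w 0.12566874345801451
turn [ 0. -0. -0.]
```

jog_arm:
  plan:
    - [0,0,0,0,-1,0,-1]
    - [0,0,0,0,-2,0,-1]
    - [0,0,0,0,-2,0,-1]

```text
time: 5.15
ee_pos: [0.5541, -0.0751, 0.0483]
eef_rot: [0.999, -0.032, -0.0, -0.0]
ft_force: [-0.6, 0.3, 0.4]
width: 0.0005
grip_force: 0.0
```

```bash
python3 go.py; python3 - <<'E'
from h import *
snap('scene','s2')
a=cv2.imread('pics/s2.png')[160:275,205:355]
cv2.imwrite('pics/s2c.png',cv2.resize(a,None,fx=5,fy=5,interpolation=cv2.INTER_CUBIC))
E
```

```text
t 5.15 rig mm [  0.2 -63.8  48.3] F [-0.6  0.3  0.4] w 0.49002465863034006
turn [-0.  0.  0.]
```

View pics/s2c.png

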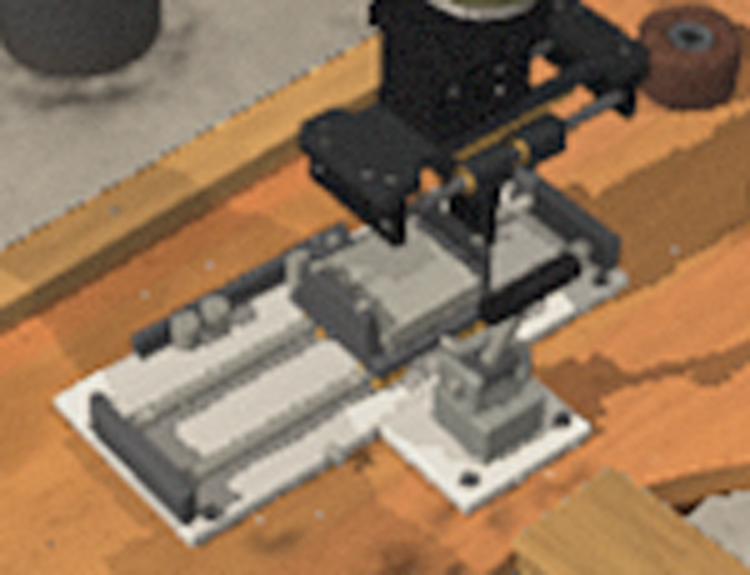

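The carrier has moved on to the marking station: contact force is zero, and its front cheek is at about (335, 310), which fits the detent. I'll retreat, check the carrier from above with the arm away, and move behind the lever.

jog_arm:
  plan:
    - [0,0,0,0,4,0,-1]
    - [0,0,0,0,9,0,-1]
    - [0,0,0,0,9,-30,-1]
    - [0,0,0,0,9,-70,-1]
    - [0,0,0,0,9,-110,-1]
    - [0,0,0,0,9,-150,-1]
    - [0,0,0,-40,-10,-152,-1]
    - [0,0,0,-80,-30,-152,-1]
    - [0,0,0,-120,-50,-152,-1]
    - [0,0,0,-148,-64,-152,-1]
    - [0,0,0,-148,-64,-152,-1]
    - [0,0,0,-148,-64,-152,-1]

```text
time: 6.4
ee_pos: [0.4109, -0.0029, 0.201]
eef_rot: [0.999, -0.033, 0.001, 0.0]
ft_force: [0.9, -0.2, -0.9]
width: 0.0005
grip_force: 0.0
```

```bash
python3 go.py -148,0,120; python3 - <<'E'
from h import *
snap('top','t2');snap('scene','s3')
a=cv2.imread('pics/t2.png')[170:270,210:345];b=cv2.imread('pics/s3.png')[170:270,205:340]
a=np.vstack([a,b]);cv2.imwrite('pics/t2c.png',cv2.resize(a,None,fx=2.95,fy=2.95,interpolation=cv2.INTER_CUBIC))
E
```

```text
t 6.4 rig mm [-147.3   -1.   201. ] F [ 0.9 -0.2 -0.9] w 0.5012118605510812
turn [ 0. -0. -0.]
(-148.0, 0.0, 120.0) shift [-0.8 -1.  81. ]
```

View pics/t2c.png

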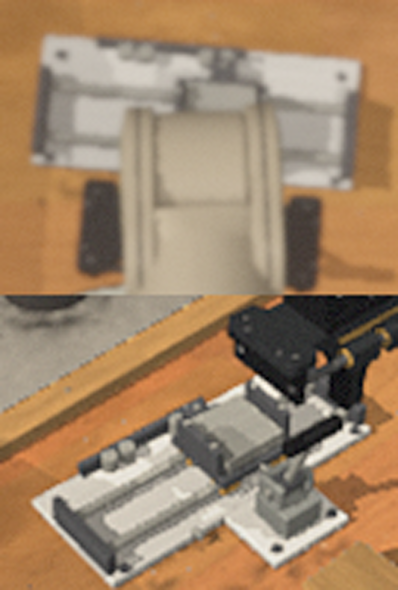

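Lower half: the scene view shows the carrier with its blank at about (235, 430), level with the lever; the arm hides the top view. I'll check the travel with the depth map.

```bash
cat > car.py <<'E'
from h import *
import sys
from go import M,O
def pts(c):
    v,u=np.mgrid[170:275,205:340];u=u.ravel();v=v.ravel()
    k=float(c['k1']);K=np.array([[c['fx'],0,c['cx']],[0,c['fy'],c['cy']],[0,0,1]],float)
    d=np.c_[(u-c['cx'])/c['fx'],(v-c['cy'])/c['fy']];s=d.copy()
    for _ in range(20): s=d/(1+k*(s**2).sum(1,keepdims=True))
    z=c['z_map'][v,u];P=np.c_[s*z[:,None],z];T=c['world_from_camera'];P=P@T[:3,:3].T+T[:3,3]
    return np.c_[(P[:,:2]-O)@M,P[:,2]]
for f in sys.argv[1:]:
    p=pts(cam(f));q=p[(abs(p[:,0])<.025)&(p[:,2]>.045)&(p[:,2]<.068)]
    h=q[(q[:,2]>.058)]
    print(f,'front-face max y',np.percentile(q[:,1],[90,95,99]),len(q),'all y',np.percentile(q[:,1],[1,50]))
E
python3 car.py scene0 s3 | grep front
```

```text
Traceback (most recent call last):
  File "car.py", line 3, in <module>
    from go import M,O
  File "go.py", line 11, in <module>
    rep(*[tuple(map(float,a.split(','))) for a in sys.argv[1:]])
          ~~~~~^^^^^^^^^^^^^^^^^^^^^^^^^
ValueError: could not convert string to float: 'scene0'
```

```bash
sed -i 's/^rep(/if __name__=="__main__": rep(/' go.py; python3 car.py scene0 s3
```

```text
scene0 front-face max y [-0. -0. -0.] 414 all y [-0.1 -0.1]
s3 front-face max y [0. 0. 0.] 428 all y [-0.1 -0. ]
```

```bash
sed -i 's/^for f in/np.set_printoptions(precision=4)\nfor f in/' car.py; python3 car.py scene0 s3
```

```text
scene0 front-face max y [-0.0126 -0.0115 -0.0103] 414 all y [-0.0999 -0.057 ]
s3 front-face max y [0.0365 0.0371 0.0386] 428 all y [-0.0512 -0.0088]
```

```bash
cat > chk.py <<'E'
from car import *
for f in sys.argv[1:]:
    p=pts(cam(f))
    def show(n,x0,x1,z0,z1,y0,y1):
        q=p[(p[:,0]>x0)&(p[:,0]<x1)&(p[:,2]>z0)&(p[:,2]<z1)&(p[:,1]>y0)&(p[:,1]<y1)]
        print(f,n,len(q),'y',np.percentile(q[:,1],[2,50,98]) if len(q) else '','x',np.percentile(q[:,0],[2,98]) if len(q) else '','z',np.percentile(q[:,2],[50]) if len(q) else '')
    show('blank',-.028,.028,.048,.0585,-.2,.2)
    show('cheeks',-.025,.025,.0605,.075,-.2,.2)
    show('endblk+',-.03,.03,.02,.036,.12,.2)
    show('endblk-',-.03,.03,.02,.036,-.2,-.11)
    show('bar',-.13,-.09,.125,.16,-.06,.06)
    show('lobes',.058,.074,.02,.06,-.03,.1)
    show('plate',-.05,.079,.006,.014,-.2,.2)
E
python3 chk.py scene0 s3|grep -v front
```

```text
scene0 blank 357 y [-0.0959 -0.0585 -0.0113] x [-0.0272  0.0268] z [0.055]
scene0 cheeks 117 y [-0.1021 -0.0194 -0.0107] x [-0.0241  0.0232] z [0.0679]
scene0 endblk+ 175 y [0.1214 0.16   0.1709] x [-0.0285  0.0284] z [0.0279]
scene0 endblk- 82 y [-0.141  -0.132  -0.1185] x [-0.0288  0.0263] z [0.0318]
scene0 bar 141 y [-0.0267  0.0033  0.0305] x [-0.1206 -0.106 ] z [0.1403]
scene0 lobes 121 y [-0.02    0.0371  0.0978] x [0.06   0.0736] z [0.0253]
scene0 plate 1738 y [-0.1242  0.0662  0.1688] x [-0.0484  0.076 ] z [0.0102]
s3 blank 370 y [-0.0465 -0.0079  0.038 ] x [-0.0272  0.0267] z [0.0551]
s3 cheeks 125 y [-0.0526  0.0297  0.0385] x [-0.024   0.0236] z [0.0681]
s3 endblk+ 184 y [0.122  0.1605 0.1709] x [-0.0284  0.0289] z [0.0275]
s3 endblk- 39 y [-0.1368 -0.1292 -0.1165] x [-0.0269  0.025 ] z [0.0251]
s3 bar 142 y [-0.0277  0.0033  0.0305] x [-0.1207 -0.1058] z [0.1398]
s3 lobes 108 y [-0.0202  0.0446  0.0965] x [0.0589 0.0738] z [0.0265]
s3 plate 1581 y [-0.127   0.0759  0.1693] x [-0.0484  0.0757] z [0.0103]
```

Depth puts the carrier at joint ≈ 0.079, while the end block and bar read within 1 mm of nominal. It is past the crest but still short of centre, so I'll go back and push a few mm more.

jog_arm:
  plan:
    - [0,0,0,40,20,0,-1]
    - [0,0,0,80,40,0,-1]
    - [0,0,0,120,65,0,-1]
    - [0,0,0,148,81,0,-1]
    - [0,0,0,148,81,0,-1]
    - [0,0,0,148,81,40,-1]
    - [0,0,0,148,81,80,-1]
    - [0,0,0,148,81,120,-1]
    - [0,0,0,148,81,152,-1]
    - [0,0,0,148,81,152,-1]
    - [0,0,0,148,81,152,-1]

```text
time: 7.6
ee_pos: [0.5535, -0.0931, 0.0488]
eef_rot: [0.999, -0.033, -0.0, -0.0]
ft_force: [-0.2, -0.6, 0.3]
width: 0.0006
grip_force: 0.0
```

jog_arm:
  plan:
    - [0,0,0,0,-4,0,-1]
    - [0,0,0,0,-8,0,-1]
    - [0,0,0,0,-12,0,-1]
    - [0,0,0,0,-15,0,-1]
    - [0,0,0,0,-17,0,-1]
    - [0,0,0,0,-18,0,-1]
    - [0,0,0,0,-19,0,-1]
    - [0,0,0,0,-20,0,-1]
    - [0,0,0,0,-20,0,-1]

```text
time: 8.5
ee_pos: [0.5545, -0.0728, 0.0485]
eef_rot: [0.999, -0.033, -0.0, -0.0]
ft_force: [0.6, 0.1, 0.1]
width: 0.0004
grip_force: 0.0
```

```bash
python3 go.py; python3 -c "
from h import *
snap('scene','s4')"; python3 chk.py s4|egrep 'blank|cheeks'
```

```text
t 8.5 rig mm [  0.5 -61.4  48.5] F [0.6 0.1 0.1] w 0.4132541133680067
turn [-0.  0. -0.]
s4 blank 372 y [-0.0563 -0.0035  0.0429] x [-0.0271  0.027 ] z [0.0549]
s4 cheeks 148 y [-0.0659 -0.0396  0.043 ] x [-0.0236  0.0222] z [0.0682]
```

jog_arm:
  plan:
    - [0,0,0,0,-0.7,0,-1]
    - [0,0,0,0,-1.4,0,-1]
    - [0,0,0,0,-1.4,0,-1]
    - [0,0,0,0,-1.4,0,-1]

```text
time: 8.95
ee_pos: [0.5546, -0.0716, 0.0485]
eef_rot: [0.999, -0.033, -0.0, 0.0]
ft_force: [-0.7, 0.5, 0.0]
width: 0.0004
grip_force: 0.0
```

```bash
python3 go.py; python3 -c "
from h import *
snap('scene','s5')"; python3 chk.py s5|egrep 'blank|cheeks'
```

```text
t 8.95 rig mm [  0.5 -60.2  48.5] F [-0.7  0.5  0. ] w 0.3550519030821898
turn [ 0.  0. -0.]
s5 blank 375 y [-0.0582 -0.0011  0.0456] x [-0.0274  0.0262] z [0.055]
s5 cheeks 152 y [-0.0655 -0.0369  0.0462] x [-0.0233  0.0228] z [0.068]
```

jog_arm:
  plan:
    - [0,0,0,0,4,0,-1]
    - [0,0,0,0,10,0,-1]
    - [0,0,0,0,10,-30,-1]
    - [0,0,0,0,10,-70,-1]
    - [0,0,0,0,10,-110,-1]
    - [0,0,0,0,10,-150,-1]
    - [0,0,0,-40,-10,-152,-1]
    - [0,0,0,-80,-30,-152,-1]
    - [0,0,0,-120,-50,-152,-1]
    - [0,0,0,-148,-60,-152,-1]
    - [0,0,0,-148,-60,-152,-1]
    - [0,0,0,-148,-60,-152,-1]

```text
time: 10.2
ee_pos: [0.411, -0.0026, 0.201]
eef_rot: [0.999, -0.033, 0.001, 0.001]
ft_force: [0.7, -1.0, -0.3]
width: 0.0004
grip_force: 0.0
```

```bash
python3 go.py -148,0,120; python3 -c "
from h import *
snap('scene','s6')"; python3 chk.py s3 s6|egrep 'blank|cheeks|front|endblk'
```

```text
t 10.2 rig mm [-147.2   -0.7  201. ] F [ 0.7 -1.  -0.3] w 0.43378596269333236
turn [ 0. -0. -0.]
(-148.0, 0.0, 120.0) shift [-0.9 -0.8 81. ]
s3 front-face max y [0.0365 0.0371 0.0386] 428 all y [-0.0512 -0.0088]
s6 front-face max y [0.0439 0.0451 0.0463] 422 all y [-0.0424 -0.0016]
s3 blank 370 y [-0.0465 -0.0079  0.038 ] x [-0.0272  0.0267] z [0.0551]
s3 cheeks 125 y [-0.0526  0.0297  0.0385] x [-0.024   0.0236] z [0.0681]
s3 endblk+ 184 y [0.122  0.1605 0.1709] x [-0.0284  0.0289] z [0.0275]
s3 endblk- 39 y [-0.1368 -0.1292 -0.1165] x [-0.0269  0.025 ] z [0.0251]
s6 blank 370 y [-0.0391 -0.002   0.0453] x [-0.0271  0.0268] z [0.0549]
s6 cheeks 122 y [-0.0441  0.0377  0.0464] x [-0.0231  0.0232] z [0.0682]
s6 endblk+ 176 y [0.1212 0.1601 0.1708] x [-0.0293  0.0289] z [0.0276]
s6 endblk- 38 y [-0.1361 -0.1291 -0.1163] x [-0.0276  0.0236] z [0.0262]
```

Carrier is now at joint ≈ 0.086, so it is in the marking detent. Lowering behind the lever bar and pushing.

jog_arm:
  plan:
    - [0,0,0,0,0,25,-1]
    - [0,0,0,0,0,55,-1]
    - [0,0,0,0,0,78,-1]
    - [0,0,0,0,0,78,-1]
    - [0,0,0,0,0,78,-1]

```text
time: 10.75
ee_pos: [0.4114, -0.0023, 0.1229]
eef_rot: [0.999, -0.033, -0.0, -0.0]
ft_force: [-0.7, 0.3, 0.5]
width: 0.0007
grip_force: 0.0
```

jog_arm:
  plan:
    - [0,0,0,6,0,0,-1]
    - [0,0,0,12,0,0,-1]
    - [0,0,0,18,0,0,-1]
    - [0,0,0,24,0,0,-1]
    - [0,0,0,30,0,0,-1]
    - [0,0,0,36,0,0,-1]
    - [0,0,0,42,0,0,-1]
    - [0,0,0,48,0,0,-1]
    - [0,0,0,54,0,0,-1]
    - [0,0,0,60,0,0,-1]
    - [0,0,0,64,0,0,-1]
    - [0,0,0,68,0,0,-1]

```text
time: 11.95
ee_pos: [0.478, -0.0065, 0.1216]
eef_rot: [0.999, -0.033, -0.001, 0.0]
ft_force: [-5.5, -0.0, -4.3]
width: 0.0004
grip_force: 3.0
```

```bash
python3 go.py
```

```text
t 11.95 rig mm [-80.2  -0.2 121.6] F [-5.5 -0.  -4.3] w 0.4083680427248148
turn [ 0.  0. -0.]
```

jog_arm:
  plan:
    - [0,0,0,3,0,0,-1]
    - [0,0,0,6,0,0,-1]
    - [0,0,0,8,0,0,-1]
    - [0,0,0,8,0,0,-1]

```text
time: 12.35
ee_pos: [0.4856, -0.0071, 0.1215]
eef_rot: [0.999, -0.033, -0.002, 0.0]
ft_force: [-6.6, 0.2, -2.0]
width: 0.0004
grip_force: 3.1
```

jog_arm:
  plan:
    - [0,0,0,1.5,0,0,-1]
    - [0,0,0,3,0,0,-1]
    - [0,0,0,3,0,0,-1]

```text
time: 12.65
ee_pos: [0.4882, -0.0073, 0.1214]
eef_rot: [0.999, -0.033, -0.002, 0.0]
ft_force: [-7.7, 0.5, -2.7]
width: 0.001
grip_force: 3.8
```

```bash
python3 go.py;python3 -c "
from h import *
snap('scene','s7')"; python3 chk.py s7|egrep 'blank|cheeks|bar'; sed -i 's/-.13,-.09,.125,.16,-.06,.06/-.07,-.03,.125,.16,-.06,.06/' chk.py;python3 chk.py s7|egrep 'bar'
```

```text
t 12.65 rig mm [-69.9  -0.3 121.4] F [-7.7  0.5 -2.7] w 0.9812379451598293
turn [ 0.  0. -0.]
s7 blank 291 y [-0.0353  0.0082  0.0455] x [-0.0269  0.0253] z [0.0551]
s7 cheeks 65 y [-0.0412  0.0425  0.0458] x [-0.0234  0.0239] z [0.0681]
s7 bar 0 y  x  z 
s7 bar 71 y [0.008  0.0132 0.0304] x [-0.0692 -0.0489] z [0.1369]
```

jog_arm:
  plan:
    - [0,0,0,1,0,0,-1]
    - [0,0,0,2,0,0,-1]
    - [0,0,0,2,0,0,-1]

```text
time: 13.0
ee_pos: [0.4887, -0.0073, 0.1212]
eef_rot: [0.999, -0.033, -0.004, 0.0]
ft_force: [-15.6, -0.1, 3.2]
width: 0.0005
grip_force: 7.8
```

jog_arm:
  plan:
    - [0,0,0,1,0,0,-1]
    - [0,0,0,2,0,0,-1]
    - [0,0,0,2,0,0,-1]

```text
time: 13.3
ee_pos: [0.4892, -0.0073, 0.121]
eef_rot: [0.999, -0.032, -0.005, 0.0]
ft_force: [-24.1, 1.3, 10.0]
width: 0.0006
grip_force: 11.9
```

```bash
python3 go.py
```

```text
t 13.3 rig mm [-69.   -0.3 121. ] F [-24.1   1.3  10. ] w 0.5571790197382902
turn [0. 0. 0.]
```

Force jumped to 24 N while the tool stopped moving, so the lever is at its stop. I'll back off gradually and let it return.

jog_arm:
  plan:
    - [0,0,0,-8,0,0,-1]
    - [0,0,0,-16,0,0,-1]
    - [0,0,0,-24,0,0,-1]
    - [0,0,0,-32,0,0,-1]
    - [0,0,0,-40,0,0,-1]
    - [0,0,0,-48,0,0,-1]
    - [0,0,0,-56,0,0,-1]
    - [0,0,0,-64,0,0,-1]
    - [0,0,0,-72,0,0,-1]
    - [0,0,0,-80,0,0,-1]
    - [0,0,0,-84,0,0,-1]
    - [0,0,0,-84,0,0,-1]

```text
time: 14.5
ee_pos: [0.4098, -0.0021, 0.1229]
eef_rot: [0.999, -0.033, 0.001, 0.0]
ft_force: [-0.9, 0.3, 0.8]
width: 0.0007
grip_force: 0.0
```

jog_arm:
  plan:
    - [0,0,0,0,0,-30,-1]
    - [0,0,0,0,0,-60,-1]
    - [0,0,0,0,0,-79,-1]
    - [0,0,0,0,0,-79,-1]
    - [0,0,0,0,0,-79,-1]

```text
time: 15.0
ee_pos: [0.4102, -0.0021, 0.2015]
eef_rot: [0.999, -0.033, 0.0, 0.0]
ft_force: [0.1, 0.1, -0.1]
width: 0.0003
grip_force: 0.0
```

```bash
sed -i 's/-.07,-.03,.125,.16,-.06,.06/-.13,-.03,.125,.16,-.06,.06/' chk.py; python3 go.py 0,-72,200; python3 -c "
from h import *
snap('scene','s8')"; python3 chk.py s8|egrep 'blank|cheeks|bar'
```

```text
t 15.0 rig mm [-148.1   -0.2  201.5] F [ 0.1  0.1 -0.1] w 0.29166658456554656
turn [ 0. -0. -0.]
(0.0, -72.0, 200.0) shift [148.2  71.8   1.6]
s8 blank 375 y [-0.0386 -0.0011  0.0456] x [-0.0273  0.0273] z [0.0551]
s8 cheeks 121 y [-0.0447  0.0358  0.0458] x [-0.024   0.0228] z [0.0679]
s8 bar 142 y [-0.0279  0.003   0.0304] x [-0.1204 -0.1058] z [0.1403]
```

The lever is back at rest and the carrier hasn't moved. Going back behind the cheek for the second push.

jog_arm:
  plan:
    - [0,0,0,40,20,0,-1]
    - [0,0,0,80,40,0,-1]
    - [0,0,0,120,60,0,-1]
    - [0,0,0,148,74,0,-1]
    - [0,0,0,148,74,0,-1]
    - [0,0,0,148,74,40,-1]
    - [0,0,0,148,74,80,-1]
    - [0,0,0,148,74,120,-1]
    - [0,0,0,148,74,153,-1]
    - [0,0,0,148,74,153,-1]
    - [0,0,0,148,74,153,-1]

```text
time: 16.15
ee_pos: [0.5523, -0.085, 0.0487]
eef_rot: [0.999, -0.032, -0.001, -0.0]
ft_force: [-0.6, -0.5, 1.3]
width: 0.0005
grip_force: 0.0
```

jog_arm:
  plan:
    - [0,0,0,0,-5,0,-1]
    - [0,0,0,0,-10,0,-1]
    - [0,0,0,0,-14,0,-1]
    - [0,0,0,0,-18,0,-1]
    - [0,0,0,0,-22,0,-1]
    - [0,0,0,0,-26,0,-1]
    - [0,0,0,0,-30,0,-1]
    - [0,0,0,0,-34,0,-1]
    - [0,0,0,0,-38,0,-1]
    - [0,0,0,0,-42,0,-1]
    - [0,0,0,0,-46,0,-1]
    - [0,0,0,0,-50,0,-1]

```text
time: 17.35
ee_pos: [0.5558, -0.0355, 0.0484]
eef_rot: [0.999, -0.033, -0.0, 0.0]
ft_force: [-0.0, -1.2, -0.4]
width: 0.0005
grip_force: 0.8
```

```bash
python3 go.py; python3 -c "
from h import *
snap('scene','s9')"; python3 chk.py s9|egrep 'blank|cheeks'
```

```text
t 17.35 rig mm [ -0.6 -24.1  48.4] F [-0.  -1.2 -0.4] w 0.47651689236428696
turn [ 0.  0. -0.]
s9 blank 396 y [-0.0118  0.0324  0.0774] x [-0.0273  0.0262] z [0.0549]
s9 cheeks 141 y [-0.0282 -0.0053  0.0776] x [-0.0232  0.0221] z [0.0679]
```

jog_arm:
  plan:
    - [0,0,0,0,-4,0,-1]
    - [0,0,0,0,-8,0,-1]
    - [0,0,0,0,-12,0,-1]
    - [0,0,0,0,-16,0,-1]
    - [0,0,0,0,-19,0,-1]
    - [0,0,0,0,-22,0,-1]
    - [0,0,0,0,-24,0,-1]
    - [0,0,0,0,-26,0,-1]
    - [0,0,0,0,-28,0,-1]
    - [0,0,0,0,-30,0,-1]

```text
time: 18.4
ee_pos: [0.5578, -0.0069, 0.0485]
eef_rot: [0.999, -0.033, -0.0, 0.001]
ft_force: [-2.0, -7.6, 1.5]
width: 0.0005
grip_force: 3.3
```

jog_arm:
  plan:
    - [0,0,0,0,-1.5,0,-1]
    - [0,0,0,0,-3,0,-1]
    - [0,0,0,0,-4,0,-1]
    - [0,0,0,0,-5,0,-1]

```text
time: 18.8
ee_pos: [0.5582, -0.0013, 0.0485]
eef_rot: [0.999, -0.033, -0.0, 0.0]
ft_force: [-0.8, -4.3, 0.2]
width: 0.0004
grip_force: 1.8
```

```bash
python3 go.py; python3 -c "
from h import *
snap('scene','s10')"; python3 chk.py s10|egrep 'blank|cheeks'
```

```text
t 18.8 rig mm [-0.4 10.2 48.5] F [-0.8 -4.3  0.2] w 0.4004777492023337
turn [ 0.  0. -0.]
s10 blank 405 y [0.0246 0.0668 0.111 ] x [-0.0267  0.0265] z [0.055]
s10 cheeks 149 y [0.0048 0.0296 0.1119] x [-0.0246  0.0225] z [0.0686]
```

jog_arm:
  plan:
    - [0,0,0,0,-1,0,-1]
    - [0,0,0,0,-2,0,-1]
    - [0,0,0,0,-3,0,-1]
    - [0,0,0,0,-4,0,-1]
    - [0,0,0,0,-5,0,-1]
    - [0,0,0,0,-6,0,-1]
    - [0,0,0,0,-7,0,-1]
    - [0,0,0,0,-8,0,-1]
    - [0,0,0,0,-8.5,0,-1]
    - [0,0,0,0,-8.5,0,-1]

```text
time: 19.85
ee_pos: [0.5589, 0.008, 0.0486]
eef_rot: [0.999, -0.032, 0.0, -0.0]
ft_force: [-0.3, -0.5, 0.3]
width: 0.0005
grip_force: 0.0
```

```bash
python3 go.py; python3 -c "
from h import *
snap('scene','s11')"; python3 chk.py s11|egrep 'blank|cheeks'
```

```text
t 19.85 rig mm [-0.3 19.5 48.6] F [-0.3 -0.5  0.3] w 0.4707298546878863
turn [-0. -0.  0.]
s11 blank 413 y [0.0233 0.0799 0.1251] x [-0.0273  0.0258] z [0.055]
s11 cheeks 144 y [0.0156 0.043  0.126 ] x [-0.0226  0.0219] z [0.0683]
```

jog_arm:
  plan:
    - [0,0,0,0,4,0,-1]
    - [0,0,0,0,10,0,-1]
    - [0,0,0,0,10,-30,-1]
    - [0,0,0,0,10,-70,-1]
    - [0,0,0,0,10,-110,-1]
    - [0,0,0,0,10,-150,-1]
    - [0,0,0,0,50,-170,-1]
    - [0,0,0,0,90,-170,-1]
    - [0,0,0,0,130,-170,-1]
    - [0,0,0,0,150,-170,-1]
    - [0,0,0,0,150,-170,-1]
    - [0,0,0,0,150,-170,-1]

```text
time: 21.1
ee_pos: [0.5489, -0.1422, 0.2185]
eef_rot: [0.999, -0.033, -0.0, -0.0]
ft_force: [-1.1, 1.1, -0.9]
width: 0.0001
grip_force: 0.0
```

```bash
python3 go.py; python3 -c "
from h import *
snap('scene','s12')
a=cv2.imread('pics/s12.png')[130:310,170:400]
cv2.imwrite('pics/s12c.png',cv2.resize(a,None,fx=3.3,fy=3.3,interpolation=cv2.INTER_CUBIC))"; python3 chk.py s6 s12|egrep 'blank|cheeks|bar|front'
```

```text
t 21.1 rig mm [  -0.6 -131.   218.5] F [-1.1  1.1 -0.9] w 0.13860759665354716
turn [-0.  0. -0.]
s6 front-face max y [0.0439 0.0451 0.0463] 422 all y [-0.0424 -0.0016]
s12 front-face max y [0.1243 0.1252 0.1264] 453 all y [0.0383 0.0796]
s6 blank 370 y [-0.0391 -0.002   0.0453] x [-0.0271  0.0268] z [0.0549]
s6 cheeks 122 y [-0.0441  0.0377  0.0464] x [-0.0231  0.0232] z [0.0682]
s6 bar 141 y [-0.0262  0.0024  0.031 ] x [-0.1208 -0.1058] z [0.1404]
s12 blank 410 y [0.0416 0.078  0.1255] x [-0.0273  0.0268] z [0.055]
s12 cheeks 132 y [0.0357 0.1175 0.1262] x [-0.0236  0.0226] z [0.0683]
s12 bar 141 y [-0.0269  0.0035  0.0305] x [-0.1203 -0.1061] z [0.1402]
```

View pics/s12c.png

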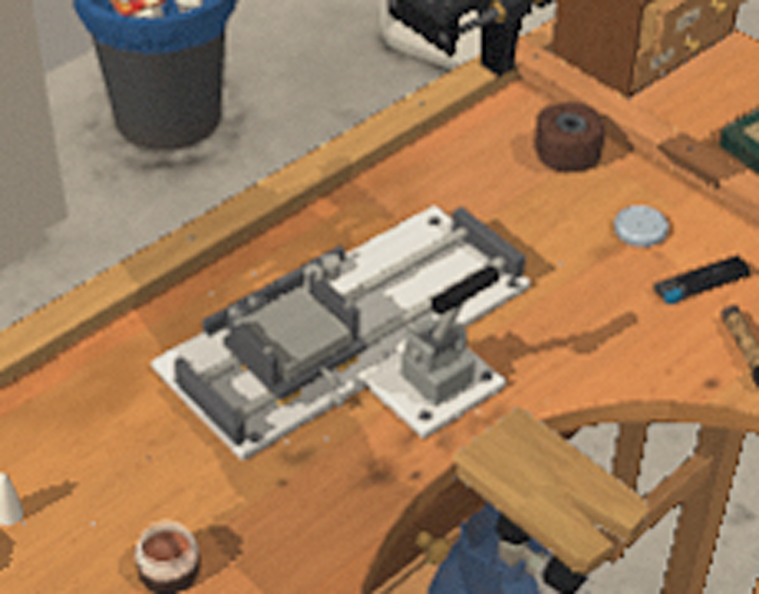

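The carrier sits at the unloading station, around (293, 335), exactly 80 mm on from the marking station. The lever is at rest at (465, 290), and the jar, lid and felt have not moved. Handing in.

```bash
python3 -c "
from h import *
print(order.close_job())"
```

```text
the job is handed in; nothing more can be done
None
```

I handed the job in with the carrier in the unloading detent (joint about 0.165 m), after swinging the lever to its stop and back while the blank stood at the marking station; the jar, lid and felt block look unmoved, and the verdict was not shown.

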